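# Lock the radio's battery hatch with the flat key

### The arm

A 6-joint arm with a two-finger parallel gripper is mounted at the origin on the work surface. World frame = base frame: x ahead of the robot, y to its left, z up, the work surface at z = 0. Lengths are in m, angles in rad, forces in N, time in s.
With the tool pointing down it reaches from about 0.35 to 1 m from the base axis. Payload 7.1 kg.
Tool frame: the origin (TCP) lies midway between the tips of the shut fingers; the grasp point (between the pads) lies 19 mm behind it; z points along the fingers, y is the line along which they close (so a half turn about z gives the same grasp; the last joint's range is limited). The gripper opens to 85 mm and grips with 20 to 120 N. Pads are 22 mm wide; open, the fingers measure 114 mm over their backs; the gripper's body (76 mm by 85 mm) begins 54 mm behind the grasp point. The pads swing forward as they close: fully open they stand 13 mm farther back than shut.
Start: joints at [1.238, 0.423, 1.63, -0, 1.089, -0.019], TCP at [0.193, 0.594, 0.231] pointing down, gripper open.
Joint ranges: [-3, 3], [-0.9, 2.11], [0.09, 2.58], [-1.31, 4.45], [0.11, 2.69], [-2.54, 2.54]. Speed limits (rad/s): [2.39, 2.39, 3.01, 3.14, 3.14, 3.14].

### API

Orientations are given as a unit quaternion [w, x, y, z].
In Python, from rig import r gives the robot as it stands.
- The arm moves only by the tool play_rows, never from a script. Its arguments are lists of equal length, an entry for each row: "angular": the turn, a rotation vector about the world's x, y, z in degrees, a list of three; "slide": the shift along the world's x, y, z in cm, a list of three; "claw": the finger opening in cm, from 0 to 8.54. In form: {"angular": [[rx, ry, rz], ...], "slide": [[tx, ty, tz], ...], "claw": [claw, ...]}. A call has 1 to 12 rows; each row shifts and turns the commanded pose from where the row before left it; what a row does not reach is not made up. A row lasts 1/12 s, in which the tool goes at most 41.7 mm and 7.16 degrees, less where a joint would pass 70% of its speed; a pose out of reach is approached as far as the arm can. A call with a gripper value outside its range is refused whole. The fingers move at their own pace and stop on an object; "squeeze" is the grip in N (left out, the last holds). Time passes only in rows, so rows that do not move let the fingers close. It gives the time, the measured TCP pose, the force, the opening and the grip force at its end, in the units of the state.
- r.get_state(): the state, without advancing time (a new reading comes with each control period).
- r.read_camera(name): name is "scene" or "top" or "wrist"; returns a dict with "img" (400x640x3 uint8, blue, green, red), "depth" (400x640 float32, m along the optical axis (not along the pixel's ray), 0 where there is no reading), "intrinsics" (3x3 intrinsics, pixels), "R" (3x3) and "t" (3): a world point X has camera coordinates R X + t; the wrist camera has in their place "T_tool_cam" (4x4, takes a point from camera to tool coordinates, whose origin is the TCP and whose axes are the flange's). Camera axes: x right, y down, z forward; pixel columns grow to the right and rows downward; lengths in m; the calibration is good to about 2 mm. A picture is of the moment at which its call begins: read the wrist's pose just before it.
- r.hand_in(): hands the job in; it is judged then, once.
The state is a dict: "t": time; "joint_pos": joint angles; "qvel": joint speeds; "joint_torque": joint torques, N m; "eef_pos": TCP position; "eef_rot": TCP orientation; "ft_force": force on the tool from outside, world axes, zero at the start; "wrist_torque": the same for the moment, N m; "finger_gap": finger opening in m; "gripper_force": force on a finger pad.
Only numpy, scipy, OpenCV 4.12 (cv2) and the standard library are available. Lean on these libraries where they do the work, as an engineer would, in place of code of your own. Each camera call takes 0.05 s, during which the arm holds its last target. There are 200 camera calls.

### The job

The radio has fresh batteries but its hatch is not locked yet. Take the yellow-handled flat-bladed key out of the white desk tidy, put its blade in the slot of the orange fastener on top of the radio and turn the fastener clockwise a quarter turn, until the slot points at the two green dots. Then put the yellow key back upright in the pocket it came from and leave the blue key where it is.

Things in the scene. Friction and masses are not known exactly. Their poses are not given: they have to be found in the camera images.
- key_grip (a point): Middle of the yellow key's upright handle: 30 mm wide (its x), 12 thick (its y), 50 tall; z up. Grasp it across the 12 mm. Below it a steel collar, 44 mm across, underside 29 mm below this point, then a flat blade 20 wide (x), 3 thick (y), tip 41 mm below this point. 60 g. Starts with the collar resting on the tidy, the blade in a pocket 34 (x) by 22 mm (y), broad side along the tidy's length.
- pinkey_grip (a point): Middle of the blue key's handle: same sizes, but a round 12 mm pin that does not fit the slot. It stands in the tidy's other pocket, 70 mm from the yellow key, either way round. The tidy is white, fixed, 85 x 205 mm, its deck with the two pockets 50 mm above the bench; the collars rest on the deck.
- latch_slot (a point): Centre of the top face of the orange slotted disc (48 mm across, 14 tall) on the fixed green radio (100 x 200 x 110 mm); 124 mm above the bench. x along the slot, turning with it; z up. Slot open at both ends, 14 mm deep, 6.5 wide, flared to 16 at the top to guide the blade. Blade fully in: key collar on the disc, key_grip 29 mm above this point. A black knob 34 mm across, 16 tall, is 96 mm away.
- latch (a joint): Turn of the orange fastener, rad, growing clockwise seen from above. 0 = slot along the radio's short side (unlocked); 1.57 = along its length, pointing at the green dots (locked); stops at 0 and 1.60. Starts at 0 to 0.3, resists with 0.08 N m, stays where left. The blade has about 0.17 rad of play each way, so turn the key on to about 1.74 to bring the fastener home.
There are look-alikes about, which are no part of the job. Leave any pink or red look-alike of the part that bears key_grip alone. Of the things like the part that bears latch_slot, leave any that is purple; of the rest the smaller one is meant.

How it is judged:
By the outcome, as a careful person would: the job done as asked, in the order asked, and still so for the second after the job is handed in, with the robot touching nothing.
It also fails if it takes over 48 s, if anything falls off the work surface, if the arm or the gripper's body presses on something with over 40 N, if the wrist force passes 120 N, or if a joint passes its speed limit or range.

## Working session

There is one attempt and no reset: what is moved stays moved. The work goes in short steps, Python scripts to look and compute and a tool call to move; the robot and the scene stay as the last step left them, time stands still between calls to the robot, and variables do not carry over. Pictures are saved under pics/ and viewed, at most 10 in all, crops included, and the job is handed in when it is done.

Besides the shell and the picture viewer there is one more tool, called in YAML: its name, and indented under it one key for each argument. play_rows: Moves the arm, as the interface text tells. Its arguments: {"type":"object","properties":{"angular":{"type":"array","items":{"type":"array","items":{"type":"number"}}},"slide":{"type":"array","items":{"type":"array","items":{"type":"number"}}},"claw":{"type":"array","items":{"type":"number"}},"squeeze":{"type":"number"}},"required":["angular","slide","claw"]}

```bash
mkdir -p pics; ls
cat > h.py <<'E'
import numpy as np, cv2
from rig import r
def ray(c,u,v,z):
    K=c["intrinsics"];d=c["R"].T@np.linalg.inv(K)@np.array([u,v,1.]);o=-c["R"].T@c["t"]
    return o+d*(z-o[2])/d[2]
E
python3 - <<'E'
from h import *
for n in("scene","top"):
    c=r.read_camera(n);cv2.imwrite(f"pics/{n}0.png",c["img"]);print(n,-c["R"].T@c["t"],c["intrinsics"][0])
s=r.get_state();print(s["t"],s["eef_pos"],s["eef_rot"],s["finger_gap"])
E
```

```text
pics
scene [1.29964696 0.11565905 1.00363364] [517.70679597   0.         325.46996324]
top [ 0.47229085 -0.09116135  1.44492918] [485.95865299   0.         326.64314512]
0.1 [0.19271653 0.59401706 0.23060809] [-1.28621821e-04  1.56235913e-01  9.87719510e-01 -7.01570849e-04] 0.0853047949370329
```

View pics/scene0.png

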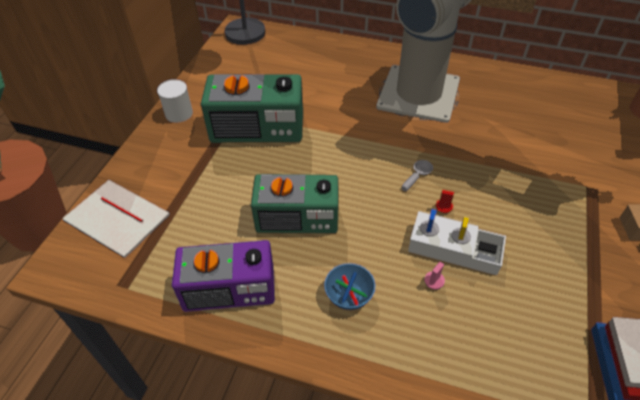

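View pics/top0.png

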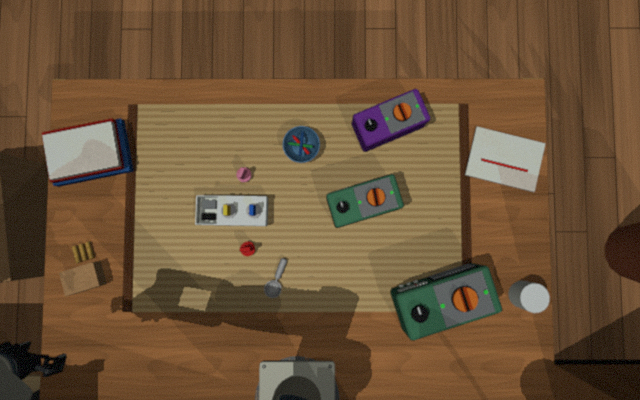

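Both views show the same candidates.
- **Keys (top view):** yellow (227,210), blue (253,210), pink (244,174) and red (248,248). I choose yellow.
- **Fasteners (top view):** small green radio (376,197), large green radio (465,299) and purple radio (402,112). I choose the small green one.

Next I'll measure these and check a close crop.

Run:
```python
from h import *
c=r.read_camera("top");im=c["img"];hsv=cv2.cvtColor(im,cv2.COLOR_BGR2HSV)
def blob(lo,hi,box,z,nm):
    x0,y0,x1,y1=box;m=np.zeros(im.shape[:2],np.uint8);m[y0:y1,x0:x1]=cv2.inRange(hsv,lo,hi)[y0:y1,x0:x1]
    n,l,st,ce=cv2.connectedComponentsWithStats(m)
    for i in range(1,n):
        if st[i,4]>3:
            P=np.argwhere(l==i)[:,::-1];rc=cv2.minAreaRect(P.astype(np.float32))
            print(nm,ce[i].round(1),st[i,4],ray(c,*ce[i],z).round(4),[np.round(a,1) for a in rc], 'depthz',)
kb=(195,192,270,230)
blob((20,120,100),(35,255,255),kb,.10,"yellow")
blob((100,120,80),(130,255,255),kb,.10,"blue")
blob((0,0,150),(180,70,255),kb,.05,"tidy")
rb=(325,170,408,230)
blob((5,150,120),(18,255,255),rb,.124,"orange")
blob((40,120,130),(85,255,255),rb,.11,"dots")
blob((0,0,0),(180,255,45),rb,.126,"dark")
a=cv2.resize(im[185:235,190:275],None,fx=7,fy=7,interpolation=cv2.INTER_CUBIC);b=cv2.resize(im[170:230,322:407],None,fx=7,fy=7,interpolation=cv2.INTER_CUBIC)
cv2.imwrite("pics/crop.png",cv2.resize(np.vstack([a,b]),None,fx=.77,fy=.77))
```

```text
yellow [225.1 209.6] 47 [0.5445 0.1937 0.1   ] [array([225. , 209.5]), array([9., 4.]), np.float64(90.0)] depthz
blue [251.2 209.6] 43 [0.5443 0.1213 0.1   ] [array([251. , 209.5]), array([9., 4.]), np.float64(90.0)] depthz
tidy [196.8 198.4] 16 [0.5795 0.2864 0.05  ] [array([196.8, 198.6]), array([ 3.9, 10.3]), np.float64(29.1)] depthz
tidy [238.5 211.2] 1127 [0.5425 0.1657 0.05  ] [array([233., 211.]), array([30., 64.]), np.float64(90.0)] depthz
tidy [195.5 206.5] 4 [0.5561 0.2897 0.05  ] [array([195.5, 206.5]), array([1., 1.]), np.float64(90.0)] depthz
tidy [195. 220.] 9 [0.5172 0.2904 0.05  ] [array([195., 220.]), array([8., 0.]), np.float64(-90.0)] depthz
orange [380.2 195.5] 94 [ 0.5813 -0.2339  0.124 ] [array([380.6, 195.2]), array([15.5,  7.1]), np.float64(78.7)] depthz
orange [370.6 197.3] 83 [ 0.5763 -0.2077  0.124 ] [array([370.3, 197.7]), array([15.3,  6.2]), np.float64(80.5)] depthz
dots [391. 192.] 9 [ 0.5921 -0.2652  0.11  ] [array([391., 192.]), array([2., 2.]), np.float64(90.0)] depthz
dots [359.1 201.9] 8 [ 0.5649 -0.1772  0.11  ] [array([359., 202.]), array([2., 2.]), np.float64(90.0)] depthz
dark [375.5 197.5] 10 [ 0.5757 -0.2208  0.126 ] [array([375.5, 197.5]), array([9. , 0.8]), np.float64(78.7)] depthz
dark [342.4 207.1] 87 [ 0.5494 -0.1308  0.126 ] [array([342. , 206.5]), array([10.6, 10.6]), np.float64(45.0)] depthz
```

View pics/crop.png

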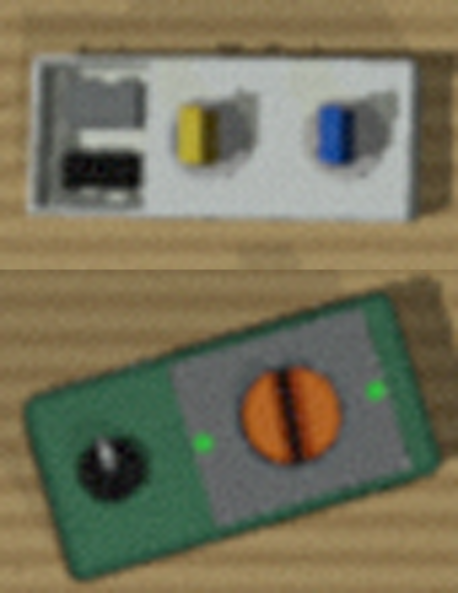

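The crop confirms the yellow key, with its 30 mm width along world x, and the small radio's orange disc. The slot heads about +8–10°, so the latch sits near 0.13. I'll move above the key.

play_rows:
  angular:
    - [0,0,1.5]
    - [0,0,1.5]
    - [0,0,1.5]
    - [0,0,1.5]
    - [0,0,1.5]
    - [0,0,1.5]
    - [0,0,1.5]
    - [0,0,1.5]
    - [0,0,1.5]
    - [0,0,1.5]
    - [0,0,1.5]
    - [0,0,1.5]
  slide:
    - [2.5,-2.8,0.1]
    - [2.5,-2.8,0.1]
    - [2.5,-2.8,0.1]
    - [2.5,-2.8,0.1]
    - [2.5,-2.8,0.1]
    - [2.5,-2.8,0.1]
    - [2.5,-2.8,0.1]
    - [2.5,-2.8,0.1]
    - [2.5,-2.8,0.1]
    - [2.5,-2.8,0.1]
    - [2.5,-2.8,0.1]
    - [2.5,-2.8,0.1]
  claw: [8.5,8.5,8.5,8.5,8.5,8.5,8.5,8.5,8.5,8.5,8.5,8.5]
  squeeze: 60

```text
t: 1.15
eef_pos: [0.4937, 0.2568, 0.2433]
eef_rot: [-0.0, -0.001, 1.0, -0.0]
ft_force: [0.2, 0.4, 0.5]
finger_gap: 0.0851
gripper_force: 0.0
```

play_rows:
  angular:
    - [0,0,0]
    - [0,0,0]
    - [0,0,0]
    - [0,0,0]
  slide:
    - [2.5,-3,0]
    - [2.5,-3,0]
    - [0,0,0]
    - [0,0,0]
  claw: [8.5,8.5,8.5,8.5]

```text
t: 1.48
eef_pos: [0.5438, 0.1967, 0.2429]
eef_rot: [-0.0, 0.002, 1.0, -0.0]
ft_force: [-0.7, -0.1, 0.5]
finger_gap: 0.085
gripper_force: 0.0
```

```bash
cat >> h.py <<'E'
from scipy.spatial.transform import Rotation as Ro
def wrist():
    s=r.get_state();c=r.read_camera("wrist");q=s["eef_rot"]
    Rt=Ro.from_quat([q[1],q[2],q[3],q[0]]).as_matrix();T=c["T_tool_cam"]
    Rc=Rt@T[:3,:3];o=Rt@T[:3,3]+s["eef_pos"]
    c["R"]=Rc.T;c["t"]=-Rc.T@o;return s,c
def blob(c,lo,hi,z,nm,mn=40,box=(0,0,640,400)):
    x0,y0,x1,y1=box;hsv=cv2.cvtColor(c["img"],cv2.COLOR_BGR2HSV);m=np.zeros(hsv.shape[:2],np.uint8);m[y0:y1,x0:x1]=cv2.inRange(hsv,lo,hi)[y0:y1,x0:x1]
    n,l,st,ce=cv2.connectedComponentsWithStats(m)
    for i in range(1,n):
        if st[i,4]>mn:
            rc=cv2.minAreaRect(np.argwhere(l==i)[:,::-1].astype(np.float32));B=np.array([ray(c,*p,z)[:2] for p in cv2.boxPoints(rc)])
            e=[B[1]-B[0],B[2]-B[1]];L=max(e,key=np.linalg.norm)
            print(nm,ce[i].round(1),st[i,4],"centre",B.mean(0).round(4),"mean",ray(c,*ce[i],z)[:2].round(4),"size",[round(float(np.linalg.norm(v)),4) for v in e],"heading",round(float((np.degrees(np.arctan2(L[1],L[0]))+90)%180-90),1))
E
python3 - <<'E'
from h import *
s,c=wrist();print(s["t"],s["eef_pos"],s["eef_rot"],s["joint_pos"],-c["R"].T@c["t"])
cv2.imwrite("pics/w1.png",c["img"])
blob(c,(22,120,100),(35,255,255),.104,"yellow")
blob(c,(100,120,80),(130,255,255),.104,"blue")
E
```

```text
1.4833 [0.54380808 0.19670563 0.24294193] [-2.50782188e-04  1.69153291e-03  9.99998537e-01 -3.21882836e-05] [ 3.26444620e-01  3.41849744e-01  1.72506168e+00  1.14476495e-04
  1.07517678e+00 -1.24102311e+00] [0.47489193 0.19743454 0.3855346 ]
yellow [319.5 187.5] 355 centre [0.5445 0.1955] mean [0.5442 0.1955] size [0.0103, 0.0283] heading -0.0
blue [243.8 188. ] 336 centre [0.5447 0.1237] mean [0.5445 0.1237] size [0.0109, 0.0278] heading -0.8
blue [593.5 259.1] 517 centre [0.6199 0.4736] mean [0.62  0.473] size [0.0873, 0.0111] heading -75.0
```

View pics/w1.png

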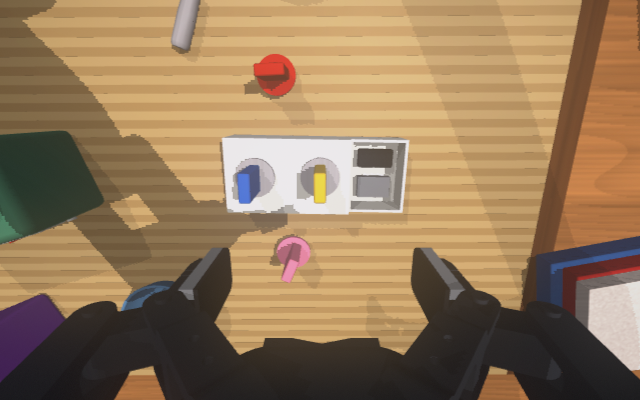

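The yellow key is at (319,187) and the blue key at (244,188). The wrist view agrees with the top view to 2 mm: x 0.5445, y 0.1955, heading 0. I'll descend with the claw at 4 cm and grasp.

play_rows:
  angular:
    - [0,0,0]
    - [0,0,0]
    - [0,0,0]
    - [0,0,0]
    - [0,0,0]
    - [0,0,0]
    - [0,0,0]
    - [0,0,0]
    - [0,0,0]
  slide:
    - [0,-0.1,0]
    - [0,0,-2.5]
    - [0,0,-2.5]
    - [0,0,-2.5]
    - [0,0,-2.5]
    - [0,0,-2.5]
    - [0,0,-2.5]
    - [0,0,-2.0]
    - [0,0,-1.0]
  claw: [4,4,4,4,4,4,4,4,4]

```text
t: 2.28
eef_pos: [0.5404, 0.1983, 0.0609]
eef_rot: [-0.002, -0.001, 1.0, -0.001]
ft_force: [0.4, -0.0, -0.2]
finger_gap: 0.0401
gripper_force: 0.0
```

play_rows:
  angular:
    - [0,0,0]
    - [0,0,0]
    - [0,0,0]
    - [0,0,0]
    - [0,0,0]
    - [0,0,0]
  slide:
    - [0,0,0]
    - [0,0,0]
    - [0,0,0]
    - [0,0,0]
    - [0,0,0]
    - [0,0,0]
  claw: [0,0,0,0,0,0]
  squeeze: 60

```text
t: 2.78
eef_pos: [0.5434, 0.1976, 0.0643]
eef_rot: [0.001, -0.0, 1.0, 0.0]
ft_force: [-0.5, -0.4, -0.7]
finger_gap: 0.0114
gripper_force: 60.0
```

play_rows:
  angular:
    - [0,0,0]
    - [0,0,0]
    - [0,0,0]
    - [0,0,0]
    - [0,0,0]
    - [0,0,0]
  slide:
    - [0,0,1.5]
    - [0,0,2.5]
    - [0,0,3]
    - [0,0,3]
    - [0,0,3]
    - [0,0,2]
  claw: [0,0,0,0,0,0]

```text
t: 3.28
eef_pos: [0.5438, 0.1977, 0.2168]
eef_rot: [0.002, -0.0, 1.0, 0.001]
ft_force: [0.2, 0.1, -1.5]
finger_gap: 0.0114
gripper_force: 60.1
```

play_rows:
  angular:
    - [0,0,0]
    - [0,0,1]
    - [0,0,1]
    - [0,0,1]
    - [0,0,1]
    - [0,0,1]
    - [0,0,1]
    - [0,0,1]
    - [0,0,1]
    - [0,0,1]
    - [0,0,0]
    - [0,0,0]
  slide:
    - [0.3,-3.5,0]
    - [0.3,-3.5,0]
    - [0.3,-3.5,0]
    - [0.3,-3.5,0]
    - [0.3,-3.5,0]
    - [0.3,-3.5,0]
    - [0.3,-3.5,0]
    - [0.3,-3.5,0]
    - [0.3,-3.5,0]
    - [0.3,-3.5,0]
    - [0.3,-3.5,0]
    - [0.3,-3.5,0]
  claw: [0,0,0,0,0,0,0,0,0,0,0,0]

```text
t: 4.28
eef_pos: [0.5787, -0.2244, 0.2138]
eef_rot: [0.0, -0.079, 0.997, -0.0]
ft_force: [0.9, 0.9, -0.3]
finger_gap: 0.0114
gripper_force: 60.3
```

play_rows:
  angular:
    - [0,0,0]
    - [0,0,0]
    - [0,0,0]
    - [0,0,0]
  slide:
    - [0,0,0]
    - [0,0,0]
    - [0,0,0]
    - [0,0,0]
  claw: [0,0,0,0]

```text
t: 4.62
eef_pos: [0.5786, -0.2214, 0.2134]
eef_rot: [-0.0, -0.079, 0.997, 0.0]
ft_force: [0.8, 0.6, -0.6]
finger_gap: 0.0115
gripper_force: 60.2
```

Run:
```python
from h import *
s,c=wrist();print(s["t"],s["eef_pos"],s["eef_rot"],s["joint_pos"],s["finger_gap"])
cv2.imwrite("pics/w2.png",c["img"])
blob(c,(5,150,100),(18,255,255),.124,"orange")
blob(c,(40,120,130),(85,255,255),.11,"dots",5)
blob(c,(22,120,100),(35,255,255),.21,"yellow")
```

```text
4.6167 [ 0.57863478 -0.22143106  0.21335534] [-1.57074289e-04 -7.90045770e-02  9.96874215e-01  2.28219640e-04] [-3.84823933e-01  4.35576072e-01  1.65619703e+00  3.08483403e-04
  1.05030475e+00 -2.11394773e+00] 0.011453905132357799
orange [34.1 66. ] 9071 centre [ 0.5191 -0.4351] mean [ 0.512  -0.4357] size [0.0479, 0.0979] heading -3.5
orange [79.3  7.3] 131 centre [ 0.4711 -0.4019] mean [ 0.4699 -0.4023] size [0.008, 0.0115] heading -2.9
orange [81.9 71.8] 265 centre [ 0.5102 -0.4027] mean [ 0.5105 -0.4027] size [0.0075, 0.0402] heading 1.3
orange [304.8 193.3] 904 centre [ 0.5739 -0.2355] mean [ 0.5737 -0.2348] size [0.02, 0.0357] heading 8.8
orange [336.9 192.9] 923 centre [ 0.5693 -0.2093] mean [ 0.5694 -0.21  ] size [0.0202, 0.037] heading 12.1
orange [ 39.1 352. ] 3567 centre [ 0.7613 -0.4465] mean [ 0.7617 -0.4547] size [0.0909, 0.0609] heading -76.5
dots [376.4 190.4] 86 centre [ 0.5658 -0.1766] mean [ 0.5657 -0.1767] size [0.0074, 0.0077] heading 12.1
dots [266.5 204.6] 85 centre [ 0.5922 -0.2654] mean [ 0.5923 -0.2655] size [0.0075, 0.0079] heading 6.5
yellow [321.1 280.8] 3105 centre [ 0.5975 -0.2182] mean [ 0.5971 -0.2182] size [0.0152, 0.0659] heading 9.8
```

View pics/w2.png

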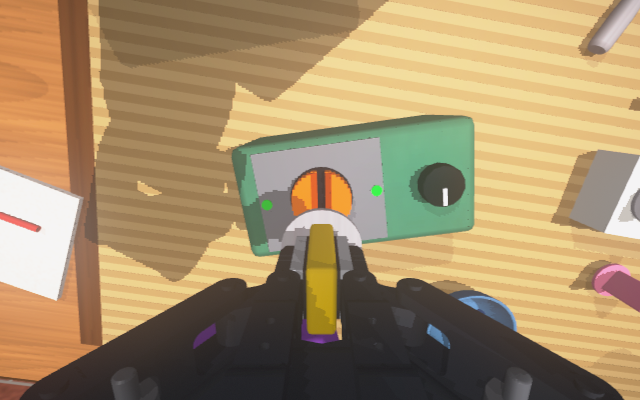

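The slot at (320,190) is parallel to the key handle, and the dots' midpoint is (0.579, -0.221), right under the TCP. I'll lower the key.

play_rows:
  angular:
    - [0,0,0]
    - [0,0,0]
    - [0,0,0]
    - [0,0,0]
    - [0,0,0]
    - [0,0,0]
    - [0,0,0]
  slide:
    - [0,0,-2]
    - [0,0,-2]
    - [0,0,-1.5]
    - [0,0,-0.5]
    - [0,0,-0.4]
    - [0,0,0]
    - [0,0,0]
  claw: [0,0,0,0,0,0,0]

```text
t: 5.25
eef_pos: [0.5794, -0.2223, 0.1501]
eef_rot: [0.0, -0.079, 0.997, -0.0]
ft_force: [0.3, -0.4, -0.1]
finger_gap: 0.0111
gripper_force: 60.2
```

play_rows:
  angular:
    - [0,0,0]
    - [0,0,0]
    - [0,0,0]
    - [0,0,0]
    - [0,0,0]
  slide:
    - [0,0,-0.3]
    - [0,0,-0.3]
    - [0,0,-0.3]
    - [0,0,0]
    - [0,0,0]
  claw: [0,0,0,0,0]

```text
t: 5.67
eef_pos: [0.5788, -0.2225, 0.1402]
eef_rot: [-0.0, -0.079, 0.997, 0.0]
ft_force: [-0.2, 0.2, -1.7]
finger_gap: 0.0113
gripper_force: 60.2
```

play_rows:
  angular:
    - [0,0,0]
    - [0,0,-4]
    - [0,0,-4]
    - [0,0,-4]
    - [0,0,-4]
    - [0,0,-4]
    - [0,0,-4]
    - [0,0,-4]
    - [0,0,-4]
    - [0,0,-4]
    - [0,0,-4]
    - [0,0,-4]
  slide:
    - [0,0.1,-0.1]
    - [0,0,0]
    - [0,0,0]
    - [0,0,0]
    - [0,0,0]
    - [0,0,0]
    - [0,0,0]
    - [0,0,0]
    - [0,0,0]
    - [0,0,0]
    - [0,0,0]
    - [0,0,0]
  claw: [0,0,0,0,0,0,0,0,0,0,0,0]
  squeeze: 80

```text
t: 6.67
eef_pos: [0.5791, -0.2215, 0.1393]
eef_rot: [0.0, 0.302, 0.953, -0.0]
ft_force: [1.4, -0.5, -1.6]
finger_gap: 0.0107
gripper_force: 80.3
```

play_rows:
  angular:
    - [0,0,-4]
    - [0,0,-4]
    - [0,0,-4]
    - [0,0,-4]
    - [0,0,-4]
    - [0,0,-4]
    - [0,0,-4]
    - [0,0,-4]
    - [0,0,-4]
    - [0,0,-4]
    - [0,0,-4]
    - [0,0,-4]
  slide:
    - [0,0,0]
    - [0,0,0]
    - [0,0,0]
    - [0,0,0]
    - [0,0,0]
    - [0,0,0]
    - [0,0,0]
    - [0,0,0]
    - [0,0,0]
    - [0,0,0]
    - [0,0,0]
    - [0,0,0]
  claw: [0,0,0,0,0,0,0,0,0,0,0,0]

```text
t: 7.67
eef_pos: [0.5788, -0.2221, 0.1393]
eef_rot: [0.0, 0.664, 0.748, -0.0]
ft_force: [-0.9, -2.9, -1.0]
finger_gap: 0.0113
gripper_force: 80.3
```

play_rows:
  angular:
    - [0,0,0]
    - [0,0,0]
    - [0,0,0]
  slide:
    - [0,0,0]
    - [0,0,0]
    - [0,0,0]
  claw: [0,0,0]

```text
t: 7.92
eef_pos: [0.5788, -0.222, 0.1394]
eef_rot: [0.0, 0.662, 0.75, -0.0]
ft_force: [-0.8, -2.8, -1.5]
finger_gap: 0.0113
gripper_force: 80.3
```

```bash
python3 -c "
from h import *
s=r.get_state();q=s['eef_rot'];print(s['t'],q,s['wrist_torque'],s['ft_force'],s['joint_pos'],2*np.degrees(np.arctan2(q[1],q[2])))"
```

```text
7.9167 [ 1.81287672e-04  6.61718786e-01  7.49752050e-01 -2.80323376e-04] [-0.80466757  0.22475685  0.05497007] [-0.81843276 -2.79408195 -1.51755926] [-3.85108364e-01  5.28535884e-01  1.70160411e+00 -8.21405249e-04
  9.11296678e-01 -5.09183508e-01] 82.86218424297375
```

play_rows:
  angular:
    - [0,0,-1]
    - [0,0,-1]
    - [0,0,0]
    - [0,0,0]
  slide:
    - [0,0,0]
    - [0,0,0]
    - [0,0,0]
    - [0,0,0]
  claw: [0,0,0,0]

```text
t: 8.25
eef_pos: [0.5788, -0.2219, 0.1393]
eef_rot: [0.0, 0.675, 0.737, -0.0]
ft_force: [-1.2, -5.4, -1.4]
finger_gap: 0.0111
gripper_force: 80.3
```

```bash
python3 -c "
from h import *
s=r.get_state();q=s['eef_rot'];print(s['t'],s['wrist_torque'],2*np.degrees(np.arctan2(q[1],q[2])))"
```

```text
8.25 [-1.02051685  0.29097223  0.10983236] 84.98277660557217
```

play_rows:
  angular:
    - [0,0,4]
    - [0,0,4]
    - [0,0,0]
    - [0,0,0]
    - [0,0,0]
    - [0,0,0]
    - [0,0,0]
    - [0,0,0]
  slide:
    - [0,0,0]
    - [0,0,0]
    - [0,0,0]
    - [0,0,1]
    - [0,0,1.5]
    - [0,0,2.5]
    - [0,0,2.5]
    - [0,0,0]
  claw: [0,0,0,0,0,0,0,0]

```text
t: 8.92
eef_pos: [0.5819, -0.2223, 0.2203]
eef_rot: [0.004, 0.623, 0.782, 0.002]
ft_force: [0.1, 0.4, -1.0]
finger_gap: 0.0111
gripper_force: 80.5
```

Run:
```python
from h import *
c=r.read_camera("scene");c2=r.read_camera("top");s,w=wrist();print(s["eef_pos"])
a=cv2.resize(c["img"][150:240,230:350],(800,600))[:, :]
cv2.imwrite("pics/chk.png",np.hstack([cv2.resize(c["img"][150:240,240:350],(400,330)),cv2.resize(w["img"][:,100:560],(400,330))]))
```

```text
[ 0.5797651  -0.22153285  0.21618931]
```

View pics/chk.png

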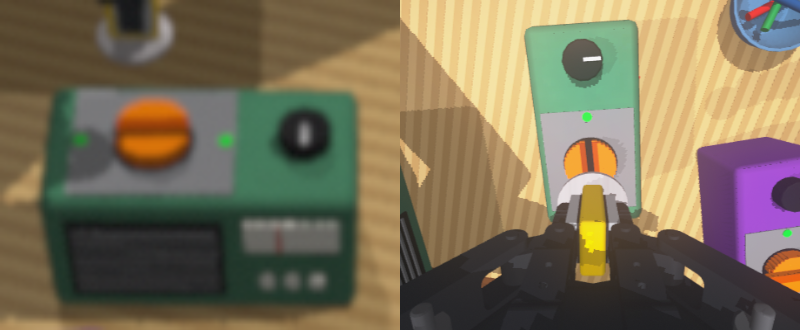

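The scene view shows the slot pointing at the dots, and the wrist view shows the slot at about (590,158) in line with the dot at (587,117). I'll put a number on the alignment.

Run:
```python
from h import *
s,c=wrist()
blob(c,(5,150,100),(18,255,255),.124,"orange",200,(250,120,420,260))
blob(c,(40,120,130),(85,255,255),.11,"dots",5,(250,100,420,260))
hsv=cv2.cvtColor(c["img"],cv2.COLOR_BGR2HSV);m=cv2.inRange(hsv,(5,150,100),(18,255,255))
P=[]
for v in range(150,260,3):
    u=np.where(m[v,280:400])[0]+280
    if len(u)>10:
        g=np.diff(u);i=g.argmax()
        if g[i]>3: P.append([*ray(c,u[i],v,.124)[:2],*ray(c,u[i+1],v,.124)[:2]])
P=np.array(P)[1:-1];
for k in(0,2):
    f=cv2.fitLine(P[:,k:k+2].astype(np.float32),cv2.DIST_HUBER,0,.001,.001).ravel();print(len(P),"edge heading",np.degrees(np.arctan2(f[1],f[0])),f[2:])
q=s["eef_rot"];print(2*np.degrees(np.arctan2(q[1],q[2])))
```

```text
orange [335.2 192.6] 913 centre [ 0.5894 -0.2112] mean [ 0.5886 -0.2108] size [0.0201, 0.0376] heading -70.6
orange [303.2 194.2] 861 centre [ 0.5637 -0.2183] mean [ 0.5643 -0.2178] size [0.0205, 0.0353] heading -71.2
dots [316.  142.3] 102 centre [ 0.5653 -0.1771] mean [ 0.5653 -0.1773] size [0.008, 0.0079] heading 12.9
12 edge heading -72.26223 [ 0.572526   -0.21304403]
12 edge heading -71.21761 [ 0.579056   -0.21154705]
77.05172900322135
```

The slot may be 1–2° short of the dots. I'll reinsert and turn until the stop is clearly felt.

play_rows:
  angular:
    - [0,0,0]
    - [0,0,0]
    - [0,0,0]
    - [0,0,0]
    - [0,0,0]
    - [0,0,0]
    - [0,0,0]
    - [0,0,0]
  slide:
    - [0,0,-2]
    - [0,0,-2]
    - [0,0,-1.5]
    - [0,0,-0.8]
    - [0,0,-0.7]
    - [0,0,-0.7]
    - [0,0,0]
    - [0,0,0]
  claw: [0,0,0,0,0,0,0,0]

```text
t: 9.78
eef_pos: [0.5793, -0.2217, 0.1381]
eef_rot: [0.0, 0.622, 0.783, 0.0]
ft_force: [-1.5, 0.2, 4.5]
finger_gap: 0.0112
gripper_force: 81.0
```

play_rows:
  angular:
    - [0,0,-3]
    - [0,0,-3]
    - [0,0,-2]
    - [0,0,-1]
    - [0,0,-1]
    - [0,0,0]
    - [0,0,0]
    - [0,0,0]
  slide:
    - [0,0,0]
    - [0,0,0]
    - [0,0,0]
    - [0,0,0]
    - [0,0,0]
    - [0,0,0]
    - [0,0,0]
    - [0,0,0]
  claw: [0,0,0,0,0,0,0,0]

```text
t: 10.45
eef_pos: [0.5787, -0.2217, 0.1381]
eef_rot: [0.0, 0.688, 0.725, -0.0]
ft_force: [-3.8, -0.0, 5.0]
finger_gap: 0.0111
gripper_force: 81.3
```

```bash
python3 -c "
from h import *
s=r.get_state();q=s['eef_rot'];print(s['t'],s['wrist_torque'],s['ft_force'],2*np.degrees(np.arctan2(q[1],q[2])))"
```

```text
10.45 [-0.00160857  0.64177401  0.0652272 ] [-3.78752291 -0.04925462  4.99168311] 86.98451851352095
```

play_rows:
  angular:
    - [0,0,-1]
    - [0,0,-1]
    - [0,0,0]
    - [0,0,0]
  slide:
    - [0,0,0]
    - [0,0,0]
    - [0,0,0]
    - [0,0,0]
  claw: [0,0,0,0]

```text
t: 10.78
eef_pos: [0.5787, -0.2217, 0.1381]
eef_rot: [0.0, 0.701, 0.713, -0.0]
ft_force: [-3.3, 0.1, 4.6]
finger_gap: 0.0109
gripper_force: 81.3
```

```bash
python3 -c "
from h import *
s=r.get_state();q=s['eef_rot'];print(s['t'],s['wrist_torque'],s['ft_force'],2*np.degrees(np.arctan2(q[1],q[2])))"
```

```text
10.7833 [-0.01704644  0.68948089  0.08170686] [-3.28051422  0.08340756  4.59074984] 88.97259575497243
```

play_rows:
  angular:
    - [0,0,5]
    - [0,0,5]
    - [0,0,0]
    - [0,0,0]
    - [0,0,0]
    - [0,0,0]
    - [0,0,0]
    - [0,0,0]
    - [0,0,0]
    - [0,0,0]
  slide:
    - [0,0,0]
    - [0,0,0]
    - [0,0,0]
    - [0,0,1]
    - [0,0,1.5]
    - [0,0,2.5]
    - [0,0,2.5]
    - [0,0,0]
    - [0,0,0]
    - [0,0,0]
  claw: [0,0,0,0,0,0,0,0,0,0]

```text
t: 11.62
eef_pos: [0.5786, -0.2214, 0.2122]
eef_rot: [-0.0, 0.636, 0.771, -0.0]
ft_force: [-0.0, -0.3, -0.7]
finger_gap: 0.0111
gripper_force: 80.5
```

```bash
cat > slot.py <<'E'
from h import *
s,c=wrist()
blob(c,(5,150,100),(18,255,255),.124,"orange",200,(250,120,420,260))
blob(c,(40,120,130),(85,255,255),.11,"dots",5,(250,100,420,260))
hsv=cv2.cvtColor(c["img"],cv2.COLOR_BGR2HSV);m=cv2.inRange(hsv,(5,150,100),(18,255,255))
P=[]
for v in range(150,260,3):
    u=np.where(m[v,280:400])[0]+280
    if len(u)>10:
        g=np.diff(u);i=g.argmax()
        if g[i]>3: P.append([*ray(c,u[i],v,.124)[:2],*ray(c,u[i+1],v,.124)[:2]])
P=np.array(P)[1:-1];
for k in(0,2):
    f=cv2.fitLine(P[:,k:k+2].astype(np.float32),cv2.DIST_HUBER,0,.001,.001).ravel();print(len(P),"edge heading",np.degrees(np.arctan2(f[1],f[0])),f[2:])
q=s["eef_rot"];print(2*np.degrees(np.arctan2(q[1],q[2])),s["eef_pos"],s["t"])
E
python3 slot.py
```

```text
orange [336.  193.2] 916 centre [ 0.5896 -0.211 ] mean [ 0.5891 -0.2109] size [0.0201, 0.0369] heading -73.5
orange [303.6 194.3] 862 centre [ 0.5638 -0.2172] mean [ 0.5644 -0.2166] size [0.0203, 0.0355] heading -75.9
dots [314.2 142.8] 103 centre [ 0.5653 -0.1773] mean [ 0.5652 -0.1773] size [0.0085, 0.0084] heading 37.0
12 edge heading -75.48667 [ 0.5728395  -0.21267691]
12 edge heading -74.432175 [ 0.57950234 -0.21139227]
79.06236854535142 [ 0.57861515 -0.22136723  0.21224597] 11.6167
```

The latch is at its stop, with the slot at about -75° and the dot line at -73°. I'll return to the tidy.

play_rows:
  angular:
    - [0,0,6]
    - [0,0,6]
    - [0,0,6]
    - [0,0,6]
    - [0,0,6]
    - [0,0,6]
    - [0,0,6]
    - [0,0,6]
    - [0,0,6]
    - [0,0,6]
    - [0,0,6]
    - [0,0,6]
  slide:
    - [-0.2,2.5,0]
    - [-0.3,3,0]
    - [-0.3,3,0]
    - [-0.3,3,0]
    - [-0.3,3,0]
    - [-0.3,3,0]
    - [-0.3,3,0]
    - [-0.3,3,0]
    - [-0.3,3,0]
    - [-0.3,3,0]
    - [-0.3,3,0]
    - [-0.3,3,0]
  claw: [0,0,0,0,0,0,0,0,0,0,0,0]

```text
t: 12.67
eef_pos: [0.5427, 0.1347, 0.211]
eef_rot: [-0.001, 0.059, 0.998, -0.0]
ft_force: [0.8, 0.1, -0.5]
finger_gap: 0.011
gripper_force: 80.4
```

play_rows:
  angular:
    - [0,0,3.5]
    - [0,0,3.5]
    - [0,0,0]
    - [0,0,0]
    - [0,0,0]
    - [0,0,0]
  slide:
    - [0,3,0]
    - [0,3,0]
    - [0,0.4,0]
    - [0,0,0]
    - [0,0,0]
    - [0,0,0]
  claw: [0,0,0,0,0,0]

```text
t: 13.17
eef_pos: [0.5434, 0.1964, 0.2116]
eef_rot: [-0.001, 0.001, 1.0, -0.0]
ft_force: [0.1, -0.1, -0.9]
finger_gap: 0.0111
gripper_force: 80.4
```

Run:
```python
from h import *
s,c=wrist();q=s["eef_rot"];print(s["t"],s["eef_pos"],2*np.degrees(np.arctan2(q[1],q[2])))
t=r.read_camera("scene")
cv2.imwrite("pics/ret.png",np.hstack([cv2.resize(c["img"][100:360,180:460],(430,400)),cv2.resize(t["img"][160:290,380:520],(370,400))]))
blob(c,(22,120,100),(35,255,255),.21,"yellow")
```

```text
13.1667 [0.54344829 0.19637856 0.21160487] 0.06399012702080785
yellow [321.2 285.4] 2810 centre [0.5625 0.1967] mean [0.5638 0.1968] size [0.0151, 0.0629] heading 0.7
```

View pics/ret.png

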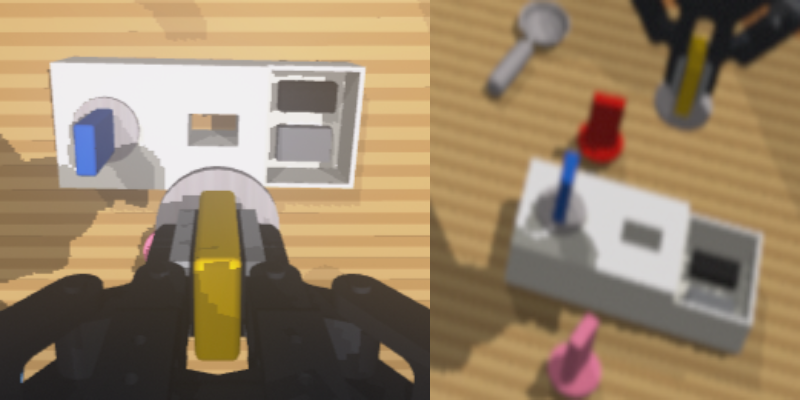

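The pocket is empty at about (213,130) in the left panel and looks longer along y than along x. I'll measure it.

Run:
```python
from h import *
s,c=wrist();b=(295,165,345,200)
hsv=cv2.cvtColor(c["img"],cv2.COLOR_BGR2HSV)[165:200,295:345]
g=hsv[...,2];print(g[::3,::4])
m=cv2.inRange(hsv,(0,0,0),(180,255,205))
n,l,st,ce=cv2.connectedComponentsWithStats(m)
for i in range(1,n):
    if st[i,4]>50:
        x,y,w,h,a=st[i];print(st[i]+[295,165,0,0,0]);print(ray(c,x+295-.5,y+165-.5,.05),ray(c,x+w+295-.5,y+h+165-.5,.05))
t=r.read_camera("top")
h=cv2.cvtColor(t["img"],cv2.COLOR_BGR2HSV)[200:222,215:240,2];print(h)
```

```text
[[241 241 241 241 241 241 241 241 241 241 241 241 241]
 [241 241 241 241 241 241 241 241 241 241 241 241 241]
 [241 241 241 241 241 241 241 241 241 241 241 241 241]
 [241 241 160 201 200 147 139 139 139 138 186 241 241]
 [241 241 160 200 200 201 139 139 138 138 185 241 241]
 [241 241 160 199 199 199 138 138 138 138 188 241 241]
 [241 241 160 191 191 212 145 145 145 145 208 241 241]
 [241 241 158 152 152 152 151 137 135 134 207 241 241]
 [241 241 155 151 153 169 169 169 153 150 217 241 241]
 [241 241 151 169 168 169 168 168 168 162 217 241 241]
 [241 241 241 241 241 241 241 241 241 241 241 241 241]
 [241 241 241 241 241 241 241 241 241 241 241 241 241]]
[303 173  33  22 665]
[0.53423675 0.17770712 0.05      ] [0.55734551 0.2113289  0.05      ]
[[ 28  27  19  45  60  88 118 152 161 152 141 123 119 112  94  74  74 105
  141 177 194 187 189 189 188]
 [ 30  37  21  18  13  31  52  84  94  93  74  66  49  42  33  29  25  54
  110 176 188 185 186 188 191]
 [ 24  49  32   5  12   7  19  27  33  31  33  30  19  10  10  32  20  44
  105 174 189 186 185 184 187]
 [ 36  52  32  22  25  27  36  3
[... 1263 characters left out ...]
85 186 188 189 190 192 185 179 182 185
  176 181 189 185 188 187 184]
 [ 62  62  60  72 135 180 191 188 185 189 187 190 185 187 186 186 188 188
  190 185 188 189 186 189 188]
 [ 62  66  60  71 124 181 185 186 183 188 186 183 190 189 189 190 187 189
  189 190 187 185 189 186 185]
 [ 67  65  59  63 114 172 192 188 186 189 191 188 185 188 184 189 190 188
  187 188 185 187 187 186 187]
 [ 62  65  62  62 100 170 191 188 191 187 187 186 184 185 184 183 187 187
  186 186 187 190 188 188 185]
 [ 65  64  60  60  99 172 189 188 188 188 186 190 187 188 186 190 189 186
  187 186 189 188 185 187 186]
 [ 64  59  61  63  84 155 179 192 185 186 184 185 188 186 187 188 189 186
  185 187 184 187 188 184 186]]
```

The pocket centre is (0.546, 0.1945), 34 mm along y and 23 mm along x. The key started with its blade along x, so I'll go down at the original grasp x and watch the force.

play_rows:
  angular:
    - [0,0,0]
    - [0,0,0]
    - [0,0,0]
    - [0,0,0]
    - [0,0,0]
    - [0,0,0]
    - [0,0,0]
    - [0,0,0]
  slide:
    - [0,0,-2.5]
    - [0,0,-3]
    - [0,0,-3]
    - [0,0,-2.5]
    - [0,0,-1.5]
    - [0,0,-0.5]
    - [0,0,0]
    - [0,0,0]
  claw: [0,0,0,0,0,0,0,0]

```text
t: 14.03
eef_pos: [0.5445, 0.1973, 0.0829]
eef_rot: [0.0, 0.0, 1.0, 0.0]
ft_force: [0.4, 1.1, -0.5]
finger_gap: 0.0113
gripper_force: 80.4
```

play_rows:
  angular:
    - [0,0,0]
    - [0,0,0]
    - [0,0,0]
    - [0,0,0]
    - [0,0,0]
  slide:
    - [0,0,-0.3]
    - [0,0,-0.3]
    - [0,0,0]
    - [0,0,0]
    - [0,0,0]
  claw: [0,0,0,0,0]

```text
t: 14.45
eef_pos: [0.5441, 0.1976, 0.0767]
eef_rot: [0.0, -0.0, 1.0, 0.0]
ft_force: [-0.1, 0.5, -1.9]
finger_gap: 0.0108
gripper_force: 80.4
```

play_rows:
  angular:
    - [0,0,0]
    - [0,0,0]
    - [0,0,0]
    - [0,0,0]
  slide:
    - [0,0,-0.3]
    - [0,0,-0.2]
    - [0,0,0]
    - [0,0,0]
  claw: [0,0,0,0]

```text
t: 14.78
eef_pos: [0.5437, 0.1974, 0.071]
eef_rot: [-0.0, -0.0, 1.0, -0.0]
ft_force: [0.8, -0.1, -0.8]
finger_gap: 0.0114
gripper_force: 80.4
```

Free entry, with no contact force. I'll continue to just above seating.

play_rows:
  angular:
    - [0,0,0]
    - [0,0,0]
    - [0,0,0]
    - [0,0,0]
    - [0,0,0]
  slide:
    - [0,0,-0.3]
    - [0,0,-0.2]
    - [0,0,-0.1]
    - [0,0,0]
    - [0,0,0]
  claw: [0,0,0,0,0]

```text
t: 15.2
eef_pos: [0.5438, 0.1974, 0.0652]
eef_rot: [-0.0, -0.0, 1.0, -0.0]
ft_force: [0.2, 0.6, -1.1]
finger_gap: 0.0109
gripper_force: 80.4
```

play_rows:
  angular:
    - [0,0,0]
    - [0,0,0]
    - [0,0,0]
    - [0,0,0]
    - [0,0,0]
    - [0,0,0]
  slide:
    - [0,0,-0.1]
    - [0,0,0]
    - [0,0,0]
    - [0,0,0]
    - [0,0,0]
    - [0,0,0]
  claw: [0,0,2,4,4,4]

```text
t: 15.7
eef_pos: [0.544, 0.1975, 0.0645]
eef_rot: [0.0, -0.0, 1.0, 0.0]
ft_force: [0.5, 0.3, 0.0]
finger_gap: 0.0403
gripper_force: 0.0
```

play_rows:
  angular:
    - [0,0,0]
    - [0,0,0]
    - [0,0,0]
    - [0,0,0]
    - [0,0,0]
    - [0,0,0]
    - [0,0,0]
    - [0,0,0]
    - [0,0,0]
    - [0,0,0]
  slide:
    - [0,0,1]
    - [0,0,2]
    - [0,0,3]
    - [0,0,3]
    - [0,0,3]
    - [0,0,3]
    - [-3,0,0]
    - [-3,0,0]
    - [0,0,0]
    - [0,0,0]
  claw: [4,4,4,4,4,4,4,4,4,4]

```text
t: 16.53
eef_pos: [0.4828, 0.1974, 0.2153]
eef_rot: [0.0, -0.001, 1.0, 0.0]
ft_force: [0.2, 0.4, -0.1]
finger_gap: 0.0398
gripper_force: 0.0
```

Run:
```python
from h import *
c=r.read_camera("top");t=r.read_camera("scene");s,w=wrist();print(s["t"],s["eef_pos"],s["ft_force"])
A=lambda i,b:cv2.resize(i[b[0]:b[1],b[2]:b[3]],(400,300),interpolation=cv2.INTER_CUBIC)
cv2.imwrite("pics/fin.png",np.vstack([np.hstack([A(t["img"],(190,280,400,520)),A(t["img"],(165,240,240,340))]),np.hstack([A(w["img"],(0,400,53,587)),A(c["img"],(165,240,320,420))])]))
blob(w,(22,120,100),(35,255,255),.104,"yellow");blob(w,(100,120,80),(130,255,255),.104,"blue",40,(100,50,500,350))
blob(c,(5,150,120),(18,255,255),.124,"orange",30,(325,170,408,230))
```

```text
16.6333 [0.48469975 0.19771681 0.21510208] [-0.31474882  0.20528143  1.15451341]
yellow [320.5 258.2] 360 centre [0.5441 0.1976] mean [0.5451 0.1976] size [0.0099, 0.0322] heading 0.3
blue [238.4 255.6] 251 centre [0.5439 0.1232] mean [0.5425 0.1228] size [0.0096, 0.0282] heading -1.1
orange [374.5 192. ] 95 centre [ 0.5916 -0.2172] mean [ 0.5909 -0.2183] size [0.0431, 0.0186] heading -76.0
orange [377.  201.3] 85 centre [ 0.5643 -0.2252] mean [ 0.5654 -0.2249] size [0.043, 0.0172] heading -76.0
```

View pics/fin.png

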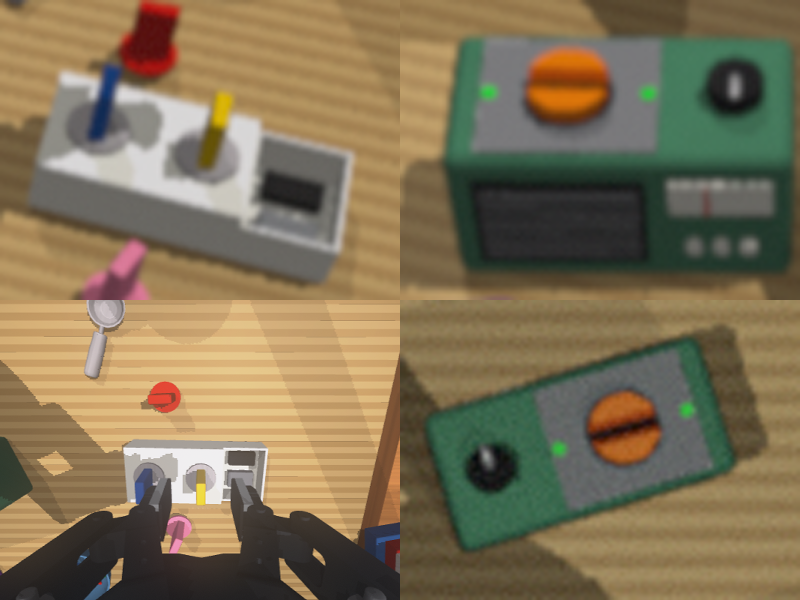

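The yellow key stands seated in its pocket at (215,125) in the top-left panel, and the blue key hasn't been disturbed. The slot points at the green dots, and the arm is clear of everything.

```bash
python3 -c "
from rig import r
print(r.hand_in())"
```

```text
the job is handed in; nothing more can be done
None
```

The job is handed in: I turned the small green radio's fastener to its locked stop (slot within about 2–3° of the dots), put the yellow key back upright in its pocket, and never touched the blue key; it took about 17 s of the 48 s allowed.

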